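# Stand the float ballast-down on the tapping plate

## Robot

A 6-joint arm with a two-finger parallel gripper is mounted at the origin on the work surface. World frame = base frame: x ahead of the robot, y to its left, z up, the work surface at z = 0. Lengths are in m, angles in degrees, forces in N, time in s.
With the tool pointing down it reaches from about 0.15 to 0.775 m from the base axis. Payload 6.1 kg.
Tool frame: the origin (TCP) lies midway between the tips of the shut fingers; the grasp point (between the pads) lies 19 mm behind it (manip.tcp_to_grasp is the distance from the TCP to the grasp point, in m); z points along the fingers, x is the direction in which the jaws open and shut, and the axes are right-handed (so a half turn about z gives the same grasp; the last joint's range is limited). The gripper opens to 85 mm and grips with 20 to 120 N. Pads are 22 mm wide; open, the fingers measure 114 mm over their backs; the gripper's body (76 mm by 85 mm) begins 54 mm behind the grasp point. The pads swing forward as they close: fully open they stand 13 mm farther back than shut.
Start: joints at [67.437, 7.208, -2.269, 80.523, 0, 90], TCP at [0.201, 0.485, 0.231] pointing down, gripper open.
Joint ranges: [-155.77, 155.77], [-54.66, 111.73], [-72.52, 77.12], [-102.08, 115.82], [-83.92, 84.16], [-180, 180]. Speed limits (degrees/s): [136.94, 136.94, 172.46, 180, 180, 180].

## Interface

Orientations are given as [roll, pitch, yaw] about the fixed x, y, z axes, in that order (R = Rz(yaw) Ry(pitch) Rx(roll)).
In Python, from bench import manip gives the robot as it stands. The module is installed in compiled form; this text tells all that it offers.
- The arm moves only by the shell command python3 -m crank 'ROWS' [FORCE]. ROWS is JSON, a list of rows, each a list of 7 numbers: the shift along the tool's x, y, z in m, then the turn, a rotation vector about the tool's x, y, z in rad, then the finger opening in m, from 0 to 0.0854. A call has exactly 10 rows; each row is the pose to reach, as a shift and turn from the pose commanded when the call began, along the tool's axes at that moment; what a row does not reach only later rows make up. A row lasts 1/10 s, in which the tool goes at most 50 mm and 8.59 degrees, less where a joint would pass 70% of its speed; a pose out of reach is approached as far as the arm can. A call with a gripper value outside its range is refused whole. The fingers move at their own pace and stop on an object; FORCE is the grip in N (left out, the last holds). Time passes only in rows, so rows that repeat a pose let the fingers close, or fill a call up. It gives the time, the measured TCP pose, the force and the opening at its end, in the units of the state.
- manip.sense(): the state, without advancing time (a new reading comes with each control period).
- manip.read_camera(name): name is "scene" or "top"; returns a dict with "image" (400x640x3 uint8, red, green, blue), "intrinsics" (3x3 intrinsics, pixels), "R" (3x3) and "t" (3): a world point X has camera coordinates R X + t. Camera axes: x right, y down, z forward; pixel columns grow to the right and rows downward; lengths in m; the calibration is good to about 2 mm. A picture is of the moment at which its call begins. There is no depth.
- manip.hand_in(): hands the job in, once; it reports no verdict.
The state is a dict: "clock": time; "joint_pos": joint angles; "joint_velocities": joint speeds; "joint_torque": joint torques, N m; "position": TCP position; "ee_rot": TCP orientation; "contact_force": force on the tool from outside, world axes, zero at the start; "moment": the same for the moment, N m; "grip_width": finger opening in m.
Only numpy, scipy, OpenCV 4.12 (cv2) and the standard library are available. Lean on these libraries where they do the work, as an engineer would, in place of code of your own. Each camera call takes 0.05 s, during which the arm holds its last target. There are 200 camera calls.

## Task

The white float body has a steel ballast slug hidden in one of its two identical ends. Lift it level by its middle clear of the black block to feel which end is heavy, lay it down again and let go, then take it another way and stand it upright, heavy end down, in the middle of the round aluminium plate and leave it standing there. Do not drop it, and leave the bin, the mallet and the jar where they are.

Things in the scene. Friction and masses are not known exactly. Their poses are not given: they have to be found in the camera images.
- float: float body of a level switch: square white plastic bar 160 mm long, two identical square grey end caps. It is 46 x 46 mm all along; the white middle is 110 mm long, each cap 25 mm, with flat ends: it can stand on either. Origin in the middle of its underside as it lies at first, 23 mm from the bar's centre; x along the bar, z out of its top face.
- float_mid (a point): centre of the float body, same axes; 23 mm above what it lies on, 80 mm when it stands. The float weighs 0.43 to 0.57 kg, mostly a steel slug inside near one end, so its centre of mass is 32 to 36 mm from this point, towards the heavy end. Which end changes from start to start and cannot be seen or told from the poses. The slug stays put unless the bar is turned bottom side up.
- block: black fixed block 180 x 180 x 50 mm with a flat rubber top, on which the float body lies at first, anywhere near the middle and turned any way. Origin in the middle of its underside on the table, z up; top 50 mm above the table
- plate: fixed round aluminium plate, 150 mm across and 10 mm high, with a yellow circle 100 mm across round its middle. Origin in the centre of its underside on the table, z up; top 10 mm above the table
- bin: loose open blue plastic bin, 100 x 140 x 75 mm high, long side along its y; origin in the middle of its underside. To be left alone
- mallet: loose mallet lying on the table: red head 56 mm across and 100 mm long (along its y), wooden handle 170 mm long towards its -x. Origin under the middle of the head. To be left alone
- jar: loose pale whitish jar with a white cap, 80 mm across and 100 mm high; origin in the middle of its underside. To be left alone
Not all that is in view belongs to the job. Of the things like the float, leave any that is blue, brown or turquoise; of the rest the smaller one is meant.

How it is judged:
By the outcome, as a careful person would: the job done as asked, in the order asked, and still so for the second after the job is handed in, with the robot touching nothing.
It also fails if it takes over 54 s, if anything falls off the work surface, if the arm or the gripper's body presses on something with over 40 N, if the wrist force passes 120 N, or if a joint passes its speed limit or range.

## Working session

There is one attempt and no reset: what is moved stays moved. The work goes in short steps, Python scripts to look and compute and a shell command to move; the robot and the scene stay as the last step left them, time stands still between calls to the robot, and variables do not carry over. Pictures are saved under pics/ and viewed, about 8 in all and at most 12, crops included, and the job is handed in when it is done.

```bash
ls; mkdir -p pics; python3 - <<'E'
from bench import manip
import cv2,json,numpy as np
print(manip.sense())
for n in("scene","top"):
    c=manip.read_camera(n); cv2.imwrite(f"pics/{n}0.png",c["image"][:,:,::-1])
    np.savez(f"{n}0.npz",**c); print(n,c["intrinsics"],c["R"],c["t"])
E
```

```text
pics
{'clock': 0.0, 'joint_pos': array([ 6.74363401e+01,  7.24282913e+00, -2.32788174e+00,  8.05251698e+01,
        6.09542634e-04,  9.00009939e+01]), 'joint_velocities': array([ 0.07249197, -0.06504966, -0.10601598,  0.0301722 , -0.04959689,
        0.07986957]), 'joint_torque': array([ 1.95389213e-03, -4.35912716e+01,  3.52923632e+01,  1.72343105e-02,
        1.61171556e-04,  3.31881999e-06]), 'position': array([0.20128055, 0.48441941, 0.23050242]), 'ee_rot': array([-1.79999392e+02,  9.58807278e-02,  6.74353461e+01]), 'contact_force': array([-0.78143292, -0.16393618,  0.92431028]), 'moment': array([-0.07021385, -0.01056324,  0.02791961]), 'grip_width': 0.08568637338147556}
scene [[362.88197372   0.         317.3270931 ]
 [  0.         362.88197372 202.78441084]
 [  0.           0.           1.        ]] [[ 0.69760385  0.7164583   0.00603087]
 [ 0.4049344  -0.38730606 -0.82826454]
 [-0.59108121  0.58024264 -0.56030481]] [-0.37773155 -0.13703434  1.47757383]
top [[435.47491884   0.         319.34819081]
 [  0.         435.47491884 199.64671439]
 [  0.           0.           1.        ]] [[-0.02879134 -0.99949457 -0.01347809]
 [-0.99664357  0.02973772 -0.07627093]
 [ 0.07663319  0.01123691 -0.99699603]] [0.03853609 0.52861801 1.45073401]
```

View pics/scene0.png

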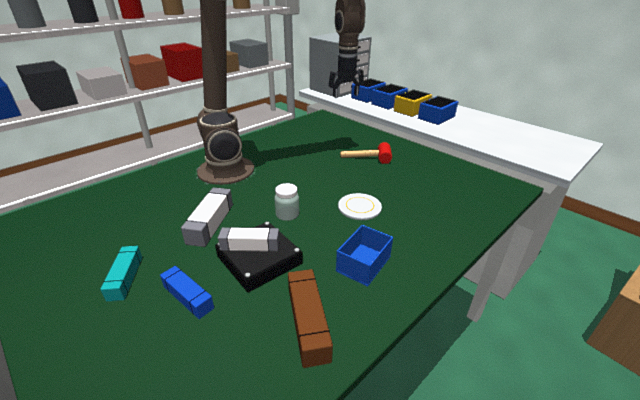

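View pics/top0.png

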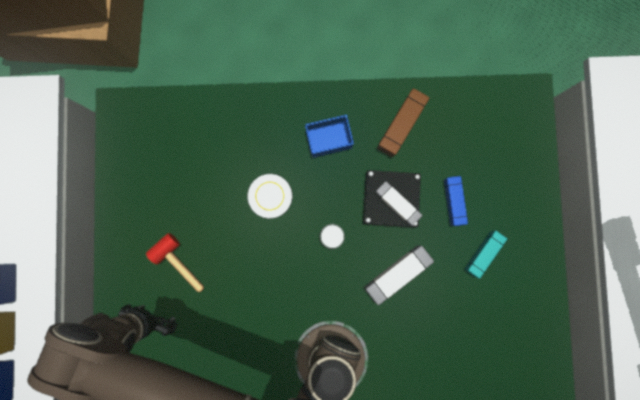

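The scene image shows the small white float on the black block at (248,240), the plate at (360,206), the larger white decoy at (208,215) and the jar at (287,202). The top image shows the float at (398,202), the plate at (270,196) and the jar at (332,236). Next I'll measure the float and plate.

```bash
cat > h.py <<'E'
import numpy as np,cv2
def load(n):
    return dict(np.load(n+".npz"))
def ray(c,p):
    d=np.linalg.inv(c["intrinsics"])@[p[0],p[1],1.]; return -c["R"].T@c["t"], c["R"].T@d
def onz(c,p,z):
    o,d=ray(c,p); return o+d*(z-o[2])/d[2]
def tri(c1,p1,c2,p2):
    o1,d1=ray(c1,p1);o2,d2=ray(c2,p2)
    s=np.linalg.lstsq(np.c_[d1,-d2],o2-o1,rcond=None)[0]
    a,b=o1+s[0]*d1,o2+s[1]*d2; return (a+b)/2,np.linalg.norm(a-b)
def blob(c,roi,f):
    x0,y0,x1,y1=roi; im=c["image"][y0:y1,x0:x1].astype(int)
    m=f(im).astype(np.uint8); cs=cv2.findContours(m,cv2.RETR_EXTERNAL,cv2.CHAIN_APPROX_NONE)[0]
    k=max(cs,key=cv2.contourArea); return (k+[x0,y0]).astype(np.float32)
def light(lo): return lambda im:(im.min(2)>lo)&(im.max(2)-im.min(2)<45)
E
python3 - <<'E'
from h import *
T,S=load("top0"),load("scene0")
def cr(c,x,y,w=80,h=60): return cv2.resize(c["image"][y:y+h,x:x+w,::-1],(400,300),interpolation=cv2.INTER_CUBIC)
cv2.imwrite("pics/m.png",np.vstack([np.hstack([cr(T,358,172),cr(S,210,215)]),np.hstack([cr(T,230,166),cr(S,320,176)])]))
for n,c,r,lo in(("floatT",T,(368,175,425,228),75),("plateT",T,(240,165,300,225),110),("whiteT",T,(368,175,425,228),150),("floatS",S,(214,222,284,256),75),("plateS",S,(330,185,390,225),110)):
    k=blob(c,r,light(lo)); M=cv2.moments(k); print(n,M['m00'],M['m10']/M['m00'],M['m01']/M['m00'],cv2.minAreaRect(k),cv2.boxPoints(cv2.minAreaRect(k)).tolist())
    if n=="plateT" : pt=cv2.fitEllipse(k);print(pt)
    if n=="plateS": ps=cv2.fitEllipse(k);print(ps,tri(T,pt[0],S,ps[0]), onz(T,pt[0],.01))
E
```

```text
floatT 822.5 398.98399189463015 203.3736575481256 ((399.2657775878906, 203.67535400390625), (53.65095138549805, 17.377674102783203), 42.87890625) [[373.6959228515625, 191.7890625], [385.52056884765625, 179.0548095703125], [424.83563232421875, 215.5616455078125], [413.010986328125, 228.2958984375]]
plateT 1545.5 269.3343038930227 195.74032136309714 ((269.2500305175781, 195.75001525878906), (43.84061813354492, 44.547725677490234), 45.0) [[238.00003051757812, 196.00001525878906], [269.5000305175781, 164.50001525878906], [300.5000305175781, 195.50001525878906], [269.0000305175781, 227.00001525878906]]
((269.3392028808594, 195.7438507080078), (44.125144958496094, 44.64357376098633), 61.9100227355957)
whiteT 627.0 398.80595427963846 203.10233918128654 ((399.8100280761719, 203.9893035888672), (50.978919982910156, 14.572368621826172), 43.02506637573242) [[376.2043151855469, 191.92398071289062], [386.1473083496094, 181.27078247070312], [423.4157409667969, 216.05462646484375], [413.4727478027344, 226.70782470703125]]
floatS 1230.5 247.70134091832588 238.1470946769606 ((247.5, 238.5), (23.0, 61.0), 90.0) [[217.0, 227.0], [278.0, 227.0], [278.0, 250.0], [217.0, 250.0]]
plateS 860.0 359.5017441860465 205.64282945736431 ((359.5, 206.0), (26.0, 43.0), 90.0) [[338.0, 193.0], [381.0, 193.0], [381.0, 219.0], [338.0, 219.0]]
((359.4983215332031, 205.64967346191406), (25.24361801147461, 43.4747314453125), 94.56559753417969) (array([5.50367701e-01, 1.95178837e-01, 1.76653275e-04]), np.float64(0.0020171615986272397)) [0.54875237 0.19323244 0.01      ]
```

View pics/m.png

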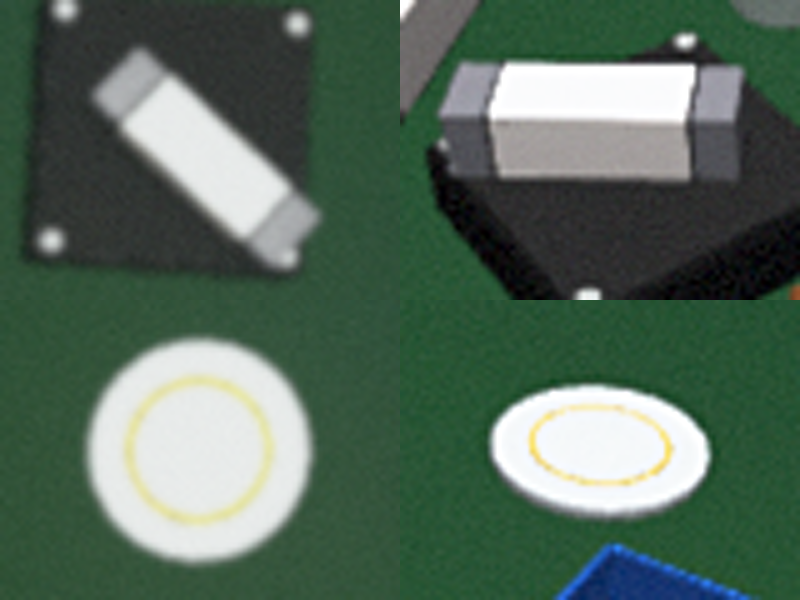

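The mosaic shows the white middle of the float with its seam corners. In top pixels they average (399.3,203.0), in scene pixels (248.5,233.1). The plate ring is clear in both views, so I'll triangulate.

```bash
cat >> h.py <<'E'
from scipy.spatial.transform import Rotation as Ro
def rel(Tp,R0,p,R):
    "rows values to go from pose (Tp,R0) to (p,R)"
    return np.round(R0.inv().apply(np.array(p)-Tp),4), np.round((R0.inv()*R).as_rotvec(),4)
def eul(e): return Ro.from_euler('xyz',e,degrees=True)
E
python3 - <<'E'
from h import *
T,S=load("top0"),load("scene0")
t=lambda u,v:((u+.5)/5-.5+358,(v+.5)/5-.5+172); s=lambda u,v:((u-400+.5)/5-.5+210,(v+.5)/5-.5+215)
A=[t(122,128),t(170,73),t(295,187),t(247,240)]; B=[s(489,119),s(502,62),s(697,67),s(691,121)]
for k in range(4):
  # try correspondences: choose consistent
  print([ (tri(T,A[i],S,B[(i+k)%4])[0].round(4).tolist(),round(tri(T,A[i],S,B[(i+k)%4])[1],4)) for i in range(4)])
c=tri(T,np.mean(A,0),S,np.mean(B,0)); print("centre top",c)
W=np.array([onz(T,a,.096) for a in A]);print(W, W.mean(0))
d=W[2]+W[3]-W[0]-W[1]; print("dir",np.degrees(np.arctan2(d[1],d[0])),np.linalg.norm(d)/2)
W=np.array([onz(S,a,.096) for a in B]);print(W.mean(0)); d=W[2]+W[3]-W[0]-W[1]; print("dirS",np.degrees(np.arctan2(d[1],d[0])),np.linalg.norm(d)/2)
yel=lambda im:(im[...,0]-im[...,2]>35)&(im[...,0]>150)
r=[]
for c,roi in((T,(240,165,300,225)),(S,(330,185,390,225))):
    x0,y0,x1,y1=roi; m=yel(c["image"][y0:y1,x0:x1].astype(int)); y,x=np.nonzero(m); e=cv2.fitEllipse(np.c_[x+x0,y+y0].astype(np.float32)); print(len(x),e); r.append(e[0])
print("plate",tri(T,r[0],S,r[1]),onz(T,r[0],.01),onz(S,r[1],.01))
E
```

```text
[([0.5, -0.2296, 0.0732], np.float64(0.1104)), ([0.5326, -0.2439, 0.1369], np.float64(0.0918)), ([0.5192, -0.2375, 0.1231], np.float64(0.1125)), ([0.4874, -0.2203, 0.0563], np.float64(0.1085))]
[([0.4992, -0.221, 0.1067], np.float64(0.1015)), ([0.5598, -0.2031, 0.1225], np.float64(0.0082)), ([0.5204, -0.2447, 0.0905], np.float64(0.1115)), ([0.4514, -0.2642, 0.0573], np.float64(0.0045))]
[([0.5272, -0.1777, 0.0904], np.float64(0.0038)), ([0.562, -0.2095, 0.0906], np.float64(0.0048)), ([0.4859, -0.2864, 0.0907], np.float64(0.0042)), ([0.4523, -0.2547, 0.0934], np.float64(0.002))]
[([0.5287, -0.1838, 0.0559], np.float64(0.0)), ([0.5342, -0.2526, 0.1056], np.float64(0.1001)), ([0.4859, -0.2768, 0.1243], np.float64(0.0101)), ([0.487, -0.2133, 0.0915], np.float64(0.1096))]
centre top (array([ 0.50675292, -0.23215598,  0.09090572]), np.float64(0.0037548661505090743))
[[ 0.52558209 -0.17843357  0.096     ]
 [ 0.56000768 -0.21053384  0.096     ]
 [ 0.48455469 -0.28703464  0.096     ]
 [ 0.45168709 -0.25501878  0.096     ]] [ 0.50545789 -0.23275521  0.096     ]
dir -134.29187259148807 0.10693473782955586
[ 0.51322834 -0.23380117  0.096     ]
dirS 44.563116187004525 0.10800568680253102
160 ((269.3028259277344, 195.52157592773438), (27.660017013549805, 28.118165969848633), 34.97273635864258)
85 ((359.5110168457031, 204.46763610839844), (15.318596839904785, 27.695518493652344), 94.7647705078125)
plate (array([0.550584  , 0.19454   , 0.00558737]), np.float64(0.0018337234210104392)) [0.54951671 0.19334141 0.01      ] [0.55509722 0.19014267 0.01      ]
```

```bash
python3 - <<'E'
from h import *
print(rel(np.array([.201,.485,.231]),eul([180,0,67.437]),[.508,-.233,.2],eul([180,0,-45])))
E
```

```text
(array([-0.5452,  0.559 ,  0.031 ]), array([ 0.    , -0.    ,  1.9624]))
```

```bash
python3 -m crank '[[-0.5452,0.559,0.031,0,0,1.9624,0.085],[-0.5452,0.559,0.031,0,0,1.9624,0.085],[-0.5452,0.559,0.031,0,0,1.9624,0.085],[-0.5452,0.559,0.031,0,0,1.9624,0.085],[-0.5452,0.559,0.031,0,0,1.9624,0.085],[-0.5452,0.559,0.031,0,0,1.9624,0.085],[-0.5452,0.559,0.031,0,0,1.9624,0.085],[-0.5452,0.559,0.031,0,0,1.9624,0.085],[-0.5452,0.559,0.031,0,0,1.9624,0.085],[-0.5452,0.559,0.031,0,0,1.9624,0.085]]' 100
python3 - <<'E'
from h import *
from bench import manip
s=manip.sense();print(s["joint_pos"],s["contact_force"],s["moment"])
print(rel(s["position"],eul(s["ee_rot"]),[.508,-.233,.16],eul([180,0,-45])))
E
```

```text
clock: 1.1
position: [0.398, 0.0234, 0.2114]
ee_rot: [-180.0, -0.0, -18.9]
contact_force: [0.9, -0.1, -0.2]
grip_width: 0.0852
[ 3.35179008e+00 -6.43939956e+00 -1.85150246e+01  7.79064983e+01
  8.88769805e-03  1.12221906e+02] [ 0.8607461  -0.09288528 -0.22728006] [ 0.01848837 -0.02937614  0.04336271]
(array([0.187 , 0.207 , 0.0513]), array([-3.000e-04, -2.000e-04,  4.561e-01]))
```

```bash
python3 -m crank '[[0.187,0.207,0.0513,0,0,0.456,0.085],[0.187,0.207,0.0513,0,0,0.456,0.085],[0.187,0.207,0.0513,0,0,0.456,0.085],[0.187,0.207,0.0513,0,0,0.456,0.085],[0.187,0.207,0.0513,0,0,0.456,0.085],[0.187,0.207,0.0513,0,0,0.456,0.085],[0.187,0.207,0.0513,0,0,0.456,0.085],[0.187,0.207,0.0513,0,0,0.456,0.085],[0.187,0.207,0.0513,0,0,0.456,0.085],[0.187,0.207,0.0513,0,0,0.456,0.085]]' 100
python3 - <<'E'
from h import *
from bench import manip
s=manip.sense();print(s["joint_pos"],s["contact_force"],s["moment"])
for n in("scene","top"):
    c=manip.read_camera(n); np.savez(n+"1.npz",**c)
S,T=load("scene1"),load("top1")
a=cv2.resize(S["image"][150:290,180:320,::-1],(400,400),interpolation=cv2.INTER_CUBIC);b=cv2.resize(T["image"][140:260,340:460,::-1],(400,400),interpolation=cv2.INTER_CUBIC)
cv2.imwrite("pics/m1.png",np.hstack([a,b]))
print(rel(s["position"],eul(s["ee_rot"]),[.508,-.233,.058],eul([180,0,-45])))
E
```

```text
clock: 2.1
position: [0.5093, -0.2292, 0.1607]
ee_rot: [-180.0, -0.0, -44.6]
contact_force: [0.8, -0.1, -0.2]
grip_width: 0.085
[-2.42279828e+01  1.12813221e+01 -6.28531439e+00  7.24051061e+01
  5.02725234e-03  1.10329956e+02] [ 0.83428098 -0.1253702  -0.21113112] [ 0.01589452  0.00961189 -0.05563593]
(array([0.0017, 0.0037, 0.1027]), array([-0.0003, -0.0004,  0.0077]))
```

View pics/m1.png

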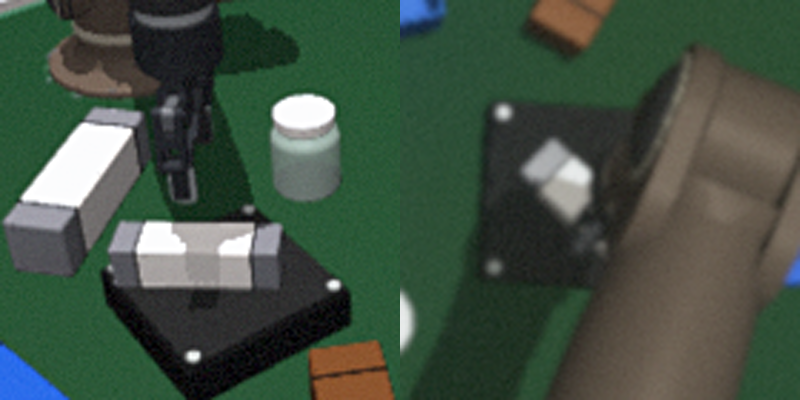

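```bash
python3 - <<'E'
from h import *
S=load("scene1")
def pr(c,X): q=c["intrinsics"]@(c["R"]@np.array(X)+c["t"]); return q[:2]/q[2]
d=np.array([.707,-.707,0])*.045
for X in([.5093,-.2292,.1607],[.5093,-.2292,.1607]+d+[0,0,.013],[.508,-.233,.096],[.508,-.233,.073]):
    p=pr(S,X); print(p,(p-[180,150])*400/140)
k=blob(S,(214,222,284,256),light(75));print(cv2.boundingRect(k))
E
```

```text
[246.65956946 212.24830041] [190.45591275 177.8522869 ]
[242.98783446 218.47610848] [179.96524132 195.64602424]
[247.67306358 231.93824459] [193.35161024 234.10927026]
[248.51934001 238.46759805] [195.76954288 252.76456585]
(217, 227, 62, 25)
```

The view shows the finger at (180,195), where the projected TCP says it should be, and the float lies centred under the gripper. I'll descend, close, then lift.

```bash
python3 -m crank '[[0.0017,0.0037,0.015,0,0,0.008,0.085],[0.0017,0.0037,0.03,0,0,0.008,0.085],[0.0017,0.0037,0.045,0,0,0.008,0.085],[0.0017,0.0037,0.06,0,0,0.008,0.085],[0.0017,0.0037,0.075,0,0,0.008,0.085],[0.0017,0.0037,0.088,0,0,0.008,0.085],[0.0017,0.0037,0.096,0,0,0.008,0.085],[0.0017,0.0037,0.1,0,0,0.008,0.085],[0.0017,0.0037,0.102,0,0,0.008,0.085],[0.0017,0.0037,0.102,0,0,0.008,0.085]]' 100
python3 -m crank '[[0,0,0,0,0,0,0.06],[0,0,0,0,0,0,0.055],[0,0,0,0,0,0,0.05],[0,0,0,0,0,0,0.045],[0,0,0,0,0,0,0.03],[0,0,0,0,0,0,0.03],[0,0,0,0,0,0,0.03],[0,0,0,0,0,0,0.03],[0,0,0,0,0,0,0.03],[0,0,0,0,0,0,0.03]]' 100
python3 - <<'E'
from bench import manip
s=manip.sense();print(s["joint_pos"],s["contact_force"],s["moment"],s["position"])
E
```

```text
clock: 3.2
position: [0.5083, -0.2341, 0.0584]
ee_rot: [-180.0, -0.0, -45.1]
contact_force: [0.7, 0.4, -0.7]
grip_width: 0.0849
clock: 4.2
position: [0.5079, -0.2338, 0.0587]
ee_rot: [-180.0, 0.0, -45.1]
contact_force: [-2.5, 2.3, 5.4]
grip_width: 0.0448
[-2.47285023e+01  1.39969531e+01 -1.60043607e+01  6.00014699e+01
  2.07135100e-02  1.10354705e+02] [-2.48745334  2.34674901  5.40333306] [0.62973645 0.74957948 0.02674419] [ 0.50794968 -0.23381935  0.05874623]
```

```bash
python3 -m crank '[[0,0,-0.005,0,0,0,0.03],[0,0,-0.012,0,0,0,0.03],[0,0,-0.022,0,0,0,0.03],[0,0,-0.032,0,0,0,0.03],[0,0,-0.042,0,0,0,0.03],[0,0,-0.05,0,0,0,0.03],[0,0,-0.056,0,0,0,0.03],[0,0,-0.06,0,0,0,0.03],[0,0,-0.06,0,0,0,0.03],[0,0,-0.06,0,0,0,0.03]]'
python3 -m crank '[[0,0,0,0,0,0,0.03],[0,0,0,0,0,0,0.03],[0,0,0,0,0,0,0.03],[0,0,0,0,0,0,0.03],[0,0,0,0,0,0,0.03],[0,0,0,0,0,0,0.03],[0,0,0,0,0,0,0.03],[0,0,0,0,0,0,0.03],[0,0,0,0,0,0,0.03],[0,0,0,0,0,0,0.03]]'
python3 - <<'E'
from bench import manip
from h import *
for i in range(4):
    c=manip.read_camera("scene"); s=manip.sense(); print(s["contact_force"].round(2),s["moment"].round(3), eul([0,0,-45.2]).apply(s["contact_force"]).round(2),eul([0,0,-45.2]).apply(s["moment"]).round(3))
cv2.imwrite("pics/l.png",cv2.resize(c["image"][150:290,180:320,::-1],(560,560)))
E
```

```text
clock: 5.2
position: [0.508, -0.234, 0.1179]
ee_rot: [180.0, 0.0, -45.1]
contact_force: [-0.3, -0.3, -5.1]
grip_width: 0.0448
clock: 6.2
position: [0.5081, -0.234, 0.1182]
ee_rot: [180.0, -0.0, -45.1]
contact_force: [0.5, -0.1, -5.8]
grip_width: 0.0449
[ 0.06  0.32 -4.11] [-0.161  0.146  0.017] [ 0.27  0.18 -4.11] [-0.01   0.217  0.017]
[-0.35  0.43 -5.23] [-0.119  0.136  0.003] [ 0.06  0.55 -5.23] [0.012 0.18  0.003]
[-0.18 -0.22 -5.64] [-0.19   0.113  0.011] [-0.28 -0.03 -5.64] [-0.054  0.215  0.011]
[ 0.25  0.36 -5.12] [-0.113  0.144  0.048] [ 0.43  0.07 -5.12] [0.022 0.182 0.048]
```

View pics/l.png

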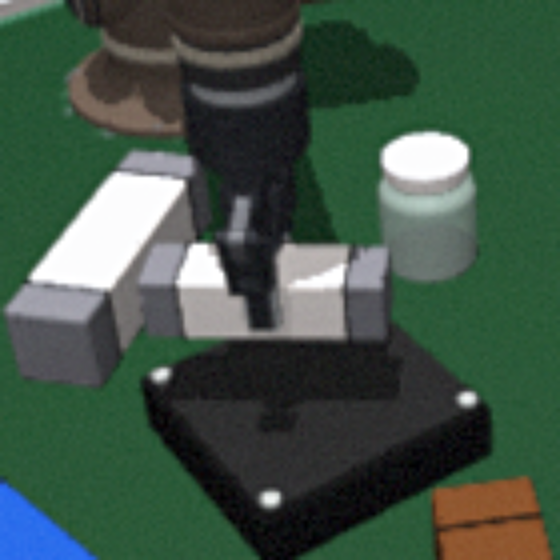

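The float hangs level above the block, and its heavy end is towards (+x,+y): +0.2 Nm over 5.1 N gives about +38 mm along the bar. I'll lay it down and release.

```bash
python3 -m crank '[[0,0,0.008,0,0,0,0.03],[0,0,0.018,0,0,0,0.03],[0,0,0.028,0,0,0,0.03],[0,0,0.038,0,0,0,0.03],[0,0,0.046,0,0,0,0.03],[0,0,0.052,0,0,0,0.03],[0,0,0.056,0,0,0,0.03],[0,0,0.058,0,0,0,0.03],[0,0,0.0595,0,0,0,0.03],[0,0,0.0600,0,0,0,0.03]]'
python3 - <<'E'
from bench import manip
s=manip.sense();print(s["contact_force"],s["moment"],s["position"])
E
```

```text
clock: 7.4
position: [0.5083, -0.2341, 0.0588]
ee_rot: [-180.0, -0.0, -45.1]
contact_force: [-2.8, -0.3, 0.4]
grip_width: 0.0448
[-2.83793879 -0.31729301  0.44231002] [0.19945833 0.62515574 0.04926969] [ 0.5082606  -0.23414096  0.0587799 ]
```

```bash
python3 -m crank '[[0,0,0,0,0,0,0.05],[0,0,0,0,0,0,0.06],[0,0,0,0,0,0,0.07],[0,0,0,0,0,0,0.085],[0,0,0,0,0,0,0.085],[0,0,0,0,0,0,0.085],[0,0,0,0,0,0,0.085],[0,0,-0.01,0,0,0,0.085],[0,0,-0.02,0,0,0,0.085],[0,0,-0.03,0,0,0,0.085]]'
python3 -m crank '[[0,0,-0.02,0,0,0,0.085],[0,0,-0.04,0,0,0,0.085],[0,0,-0.06,0,0,0,0.085],[0,0,-0.08,0,0,0,0.085],[0,0,-0.1,0,0,0,0.085],[0,-0.03,-0.12,0,0,0,0.085],[0,-0.06,-0.12,0,0,0,0.085],[0,-0.06,-0.12,0,0,0,0.085],[0,-0.06,-0.12,0,0,0,0.085],[0,-0.06,-0.12,0,0,0,0.085]]'
python3 - <<'E'
from bench import manip
from h import *
s=manip.sense();print(s["contact_force"],s["position"],s["joint_pos"])
S=manip.read_camera("scene"); np.savez("scene2.npz",**S)
k=blob(S,(214,222,284,256),light(75));print(cv2.boundingRect(k))
cv2.imwrite("pics/d.png",cv2.resize(S["image"][150:290,180:320,::-1],(560,560)))
E
```

```text
clock: 8.4
position: [0.5084, -0.2342, 0.0895]
ee_rot: [-180.0, -0.0, -45.1]
contact_force: [0.3, -0.2, -0.0]
grip_width: 0.0849
clock: 9.4
position: [0.55, -0.192, 0.2083]
ee_rot: [180.0, 0.0, -45.1]
contact_force: [0.8, 0.2, -0.1]
grip_width: 0.0849
[ 0.79600168  0.22268073 -0.1202806 ] [ 0.55000894 -0.19197795  0.20829209] [-1.92323111e+01  1.35508772e+01  2.52204714e+00  7.89940660e+01
 -1.77061330e-02  1.15875254e+02]
(217, 228, 52, 24)
```

View pics/d.png

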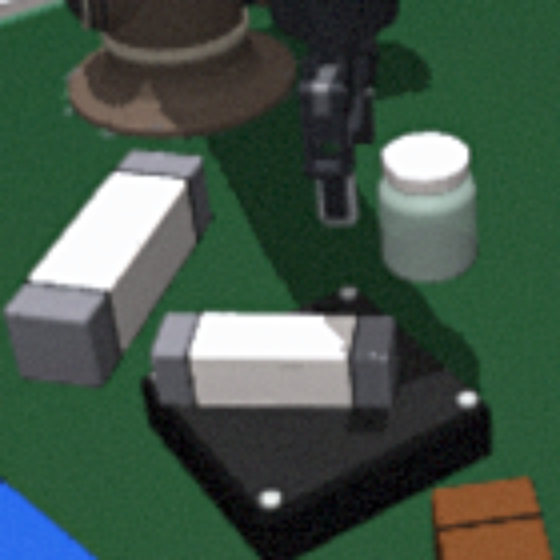

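The float is back on the block at about the same place, with its centre at x≈275/560 in the crop, and the gripper is clear. Next I'll grasp it at the light end (near-right), tilted 30°, so that it can finally stand with the tool pointing outward and 30° below horizontal.

```bash
python3 - <<'E'
from h import *
p0=np.array([.55,-.192,.2083]);R0=eul([180,0,-45.1])
R=R0*Ro.from_rotvec([np.radians(30),0,0]); z=R.as_matrix()[:,2]; print(z)
g=np.array([.4878,-.2537,.058])
print(rel(p0,R0,g-.09*z,R))
E
```

```text
[ 0.35416992  0.35293579 -0.8660254 ]
(array([-0.0002,  0.1326,  0.0724]), array([0.5236, 0.    , 0.    ]))
```

```bash
python3 -m crank '[[0,0.03,0,0.1,0,0,0.085],[0,0.06,0,0.2,0,0,0.085],[0,0.09,0.01,0.3,0,0,0.085],[0,0.12,0.03,0.4,0,0,0.085],[0,0.1326,0.05,0.5236,0,0,0.085],[0,0.1326,0.0724,0.5236,0,0,0.085],[0,0.1326,0.0724,0.5236,0,0,0.085],[0,0.1326,0.0724,0.5236,0,0,0.085],[0,0.1326,0.0724,0.5236,0,0,0.085],[0,0.1326,0.0724,0.5236,0,0,0.085]]' 120
python3 - <<'E'
from bench import manip
from h import *
s=manip.sense();print(s["contact_force"],s["position"],s["joint_pos"])
z=eul(s["ee_rot"]).as_matrix()[:,2]
print(rel(s["position"],eul(s["ee_rot"]),[.4878,-.2537,.058],eul(s["ee_rot"])))
S=manip.read_camera("scene")
cv2.imwrite("pics/p.png",cv2.resize(S["image"][150:290,180:320,::-1],(560,560)))
E
```

```text
clock: 10.45
position: [0.4577, -0.2852, 0.1374]
ee_rot: [-150.0, -0.2, -45.0]
contact_force: [-0.3, 0.3, -0.7]
grip_width: 0.0852
[-0.32375964  0.30336831 -0.6684861 ] [ 0.45773673 -0.28524345  0.13738619] [-47.80735847   9.57533102 -16.39575525  65.48825123  29.95661997
  86.76159987]
(array([-0.0013,  0.0019,  0.0905]), array([0., 0., 0.]))
```

View pics/p.png

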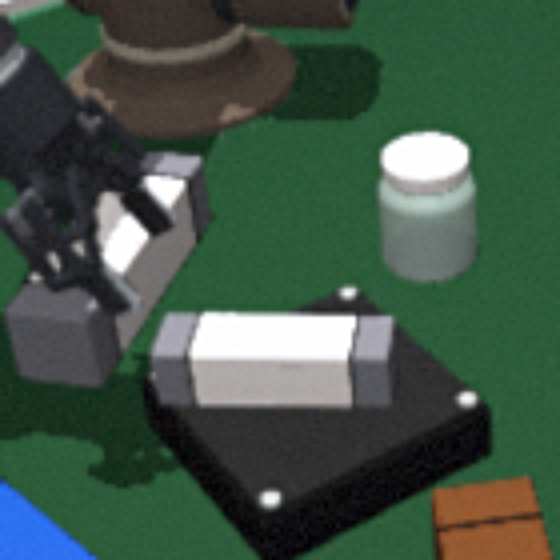

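The open fingers point at the light (left) end at (150,260), aligned with the bar. I'll advance 90 mm along the tool and close.

```bash
python3 -m crank '[[-0.0013,0.0019,0.014,0,0,0,0.085],[-0.0013,0.0019,0.028,0,0,0,0.085],[-0.0013,0.0019,0.042,0,0,0,0.085],[-0.0013,0.0019,0.055,0,0,0,0.085],[-0.0013,0.0019,0.066,0,0,0,0.085],[-0.0013,0.0019,0.076,0,0,0,0.085],[-0.0013,0.0019,0.084,0,0,0,0.085],[-0.0013,0.0019,0.0885,0,0,0,0.085],[-0.0013,0.0019,0.0895,0,0,0,0.085],[-0.0013,0.0019,0.09,0,0,0,0.085]]' 120
python3 -m crank '[[0,0,0,0,0,0,0.06],[0,0,0,0,0,0,0.055],[0,0,0,0,0,0,0.05],[0,0,0,0,0,0,0.045],[0,0,0,0,0,0,0.03],[0,0,0,0,0,0,0.03],[0,0,0,0,0,0,0.03],[0,0,0,0,0,0,0.03],[0,0,0,0,0,0,0.03],[0,0,0,0,0,0,0.03]]' 120
python3 - <<'E'
from bench import manip
from h import *
s=manip.sense();print(s["contact_force"],s["moment"],s["position"],s["joint_pos"])
R0=eul(s["ee_rot"]);print(rel(s["position"],R0,s["position"]+[0,0,.08],R0))
E
```

```text
clock: 11.5
position: [0.4866, -0.2539, 0.057]
ee_rot: [-150.0, -0.0, -45.1]
contact_force: [0.0, 0.1, 0.2]
grip_width: 0.085
clock: 12.5
position: [0.4866, -0.2543, 0.0575]
ee_rot: [-150.0, -0.1, -45.1]
contact_force: [-4.5, -1.6, 5.6]
grip_width: 0.0449
[-4.54685959 -1.56324666  5.55489669] [-0.24185342  0.62602675  0.18528466] [ 0.4865708  -0.25431906  0.05747234] [-43.18954925  11.85148995 -24.30784454  52.66514648  29.96498152
  92.22881995]
(array([ 0.0001, -0.04  , -0.0693]), array([0., 0., 0.]))
```

```bash
python3 -m crank '[[0,-0.002,-0.0035,0,0,0,0.03],[0,-0.005,-0.0087,0,0,0,0.03],[0,-0.01,-0.0173,0,0,0,0.03],[0,-0.02,-0.0346,0,0,0,0.03],[0,-0.03,-0.052,0,0,0,0.03],[0,-0.045,-0.0779,0,0,0,0.03],[0,-0.06,-0.1039,0,0,0,0.03],[0,-0.075,-0.13,0,0,0,0.03],[0,-0.085,-0.1472,0,0,0,0.03],[0,-0.09,-0.156,0,0,0,0.03]]' 120
python3 - <<'E'
from bench import manip
from h import *
s=manip.sense();print(s["contact_force"],s["moment"],s["position"],s["joint_pos"])
R0=eul(s["ee_rot"])
az=np.degrees(np.arctan2(.193,.551))
print(rel(s["position"],R0,[.46,-.1,.3],eul([180,0,-45+70])))
S=manip.read_camera("scene")
cv2.imwrite("pics/q.png",cv2.resize(S["image"][110:290,150:390,::-1],(720,540)))
E
```

```text
clock: 13.5
position: [0.4868, -0.2541, 0.2395]
ee_rot: [-150.0, -0.2, -45.1]
contact_force: [0.1, 0.3, -5.8]
grip_width: 0.0449
[ 0.11156653  0.30189455 -5.84375279] [-1.0100039   0.94523445 -0.00513267] [ 0.48681542 -0.25405992  0.23948678] [-43.1564896    6.74706622  -6.72598732  75.25403644  29.97644338
  92.2224706 ]
(array([-0.1279, -0.1082, -0.0078]), array([-0.4544, -0.3222, -1.1929]))
```

View pics/q.png

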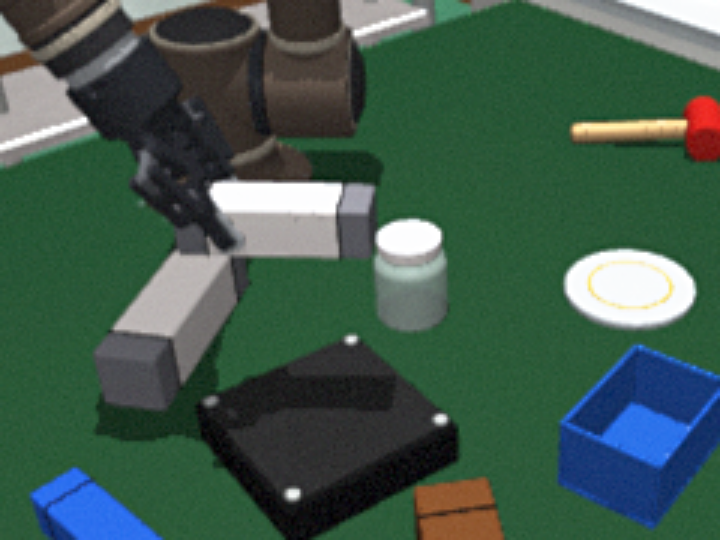

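The float is held level near its light end and all else is in place. Now a staged carry: bring the tool vertical and yaw it.

```bash
python3 -m crank '[[-0.0077,-0.0065,-0.0005,-0.0273,-0.0193,-0.0716,0.03],[-0.0205,-0.0173,-0.0012,-0.0727,-0.0516,-0.1909,0.03],[-0.0345,-0.0292,-0.0021,-0.1227,-0.087,-0.3221,0.03],[-0.0486,-0.0411,-0.003,-0.1727,-0.1224,-0.4533,0.03],[-0.0627,-0.053,-0.0038,-0.2227,-0.1579,-0.5845,0.03],[-0.0767,-0.0649,-0.0047,-0.2726,-0.1933,-0.7157,0.03],[-0.0908,-0.0768,-0.0055,-0.3226,-0.2288,-0.847,0.03],[-0.1049,-0.0887,-0.0064,-0.3726,-0.2642,-0.9782,0.03],[-0.1189,-0.1006,-0.0073,-0.4226,-0.2996,-1.1094,0.03],[-0.1279,-0.1082,-0.0078,-0.4544,-0.3222,-1.1929,0.03]]' 120
python3 - <<'E'
from bench import manip
from h import *
s=manip.sense();print(s["contact_force"],s["moment"],s["position"],s["joint_pos"])
R0=eul(s["ee_rot"])
print(rel(s["position"],R0,[.50,.175,.3],eul([180,0,109.3])))
E
```

```text
clock: 14.55
position: [0.4596, -0.0981, 0.2974]
ee_rot: [-179.8, 0.1, 25.3]
contact_force: [0.8, -0.7, -4.9]
grip_width: 0.0449
[ 0.79868141 -0.72779423 -4.90254359] [-0.24474103 -0.13667715 -0.04149858] [ 0.45961268 -0.09807075  0.29738371] [-1.20852495e+01  1.93333269e+00  2.59825321e-01  8.85190788e+01
  6.40675269e-02  5.25859907e+01]
(array([ 0.1533, -0.2295, -0.0022]), array([-3.8000e-03, -5.0000e-04, -1.4656e+00]))
```

```bash
python3 -m crank '[[0.008,-0.012,-0.002,0,0,-0.07,0.03],[0.024,-0.036,-0.002,0,0,-0.21,0.03],[0.039,-0.058,-0.002,0,0,-0.355,0.03],[0.054,-0.081,-0.002,0,0,-0.5,0.03],[0.07,-0.105,-0.002,0,0,-0.65,0.03],[0.086,-0.129,-0.002,0,0,-0.8,0.03],[0.102,-0.152,-0.002,0,0,-0.95,0.03],[0.118,-0.176,-0.002,0,0,-1.1,0.03],[0.134,-0.2,-0.002,0,0,-1.25,0.03],[0.15,-0.225,-0.002,0,0,-1.39,0.03]]' 120
python3 - <<'E'
from bench import manip
from h import *
s=manip.sense();print(s["contact_force"],s["moment"],s["position"],s["joint_pos"])
R0=eul(s["ee_rot"])
az=np.degrees(np.arctan2(.193,.551));R=eul([180,0,90+az])*Ro.from_euler('x',-60,degrees=True);print(R.as_matrix()[:,2])
r=np.array([np.cos(np.radians(az)),np.sin(np.radians(az)),0])
print(rel(s["position"],R0,np.array([.551,.193,.2])+.0155*r,R))
E
```

```text
clock: 15.55
position: [0.5004, 0.1691, 0.2991]
ee_rot: [-179.8, -0.2, 105.0]
contact_force: [0.8, 0.0, -5.6]
grip_width: 0.0448
[ 0.81755882  0.01439629 -5.55526371] [ 0.04325275 -0.33617011  0.03364192] [0.50035932 0.16911648 0.29907581] [18.54014568  8.33386689  7.54512878 89.37321644  0.24057387  3.5637743 ]
[ 0.81733591  0.28629007 -0.5       ]
(array([0.0108, 0.0709, 0.0989]), array([-1.0496,  0.0358, -0.0707]))
```

```bash
python3 -m crank '[[0,0.005,0,-0.06,0.002,-0.004,0.03],[0.001,0.012,0.005,-0.17,0.006,-0.011,0.03],[0.003,0.02,0.01,-0.3,0.01,-0.02,0.03],[0.004,0.028,0.02,-0.43,0.015,-0.029,0.03],[0.006,0.037,0.03,-0.56,0.019,-0.038,0.03],[0.007,0.046,0.045,-0.69,0.024,-0.046,0.03],[0.009,0.055,0.06,-0.82,0.028,-0.055,0.03],[0.01,0.063,0.075,-0.93,0.032,-0.063,0.03],[0.0108,0.069,0.09,-1.02,0.035,-0.069,0.03],[0.0108,0.0709,0.0989,-1.0496,0.0358,-0.0707,0.03]]' 120
python3 -m crank '[[0,0,0,0,0,0,0.03],[0,0,0,0,0,0,0.03],[0,0,0,0,0,0,0.03],[0,0,0,0,0,0,0.03],[0,0,0,0,0,0,0.03],[0,0,0,0,0,0,0.03],[0,0,0,0,0,0,0.03],[0,0,0,0,0,0,0.03],[0,0,0,0,0,0,0.03],[0,0,0,0,0,0,0.03]]'
python3 - <<'E'
from bench import manip
from h import *
s=manip.sense();print(s["contact_force"],s["moment"],s["position"],s["joint_pos"])
for n in("scene","top"):
    c=manip.read_camera(n); np.savez(n+"3.npz",**c)
S,T=load("scene3"),load("top3")
a=cv2.resize(S["image"][110:250,310:410,::-1],(400,560),interpolation=cv2.INTER_CUBIC);b=cv2.resize(T["image"][130:270,220:320,::-1],(400,560),interpolation=cv2.INTER_CUBIC)
cv2.imwrite("pics/u.png",np.hstack([a,b]))
E
```

```text
clock: 16.55
position: [0.5613, 0.195, 0.1924]
ee_rot: [120.4, 0.1, 109.1]
contact_force: [-0.4, -0.0, -6.7]
grip_width: 0.0446
clock: 17.55
position: [0.5663, 0.196, 0.2012]
ee_rot: [119.9, 0.1, 109.0]
contact_force: [-1.1, -0.5, -4.8]
grip_width: 0.0446
[-1.0922137  -0.50392984 -4.81407631] [-0.49293384  1.60899353 -0.05142343] [0.56629637 0.19604419 0.20123631] [ 1.92360008e+01 -2.07790493e+01 -5.91358273e+01 -8.43802177e+00
 -2.85612843e-01  5.08559379e-02]
```

View pics/u.png

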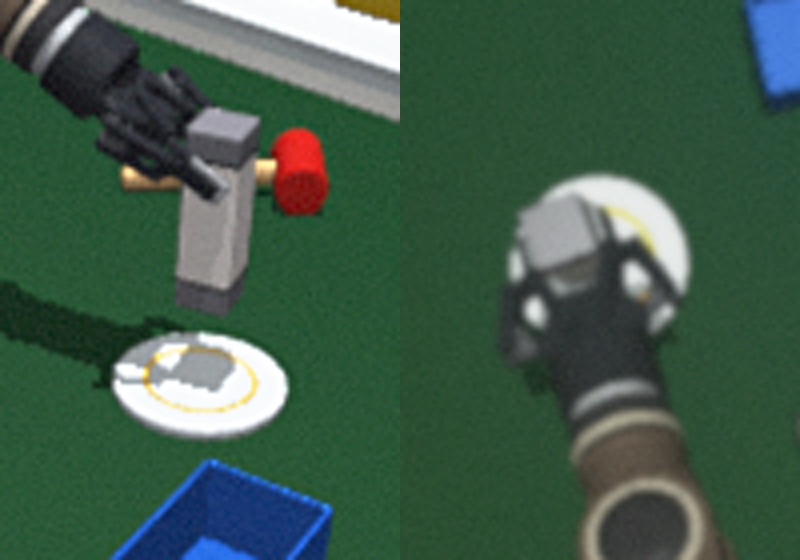

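The float hangs upright above the plate. The top face has scene corners (203,107),(260,119),(248,140),(188,129), the bottom corners are (176,303),(227,314),(242,292), and the top face in the top view is centred at (559,234). I'll check its tilt and position against the plate.

```bash
python3 - <<'E'
from h import *
S,T=load("scene3"),load("top3")
s=lambda u,v:((u+.5)/4-.5+310,(v+.5)/4-.5+110); t=lambda u,v:((u-400+.5)/4-.5+220,(v+.5)/4-.5+130)
def pr(c,X): q=c["intrinsics"]@(c["R"]@np.array(X)+c["t"]); return q[:2]/q[2]
top=[s(203,107),s(260,119),s(248,140),s(188,129)]
tt=[t(518,213),t(573,193),t(605,255),t(540,275)]
print("top scene",onz(S,np.mean(top,0),.251),"top view",onz(T,np.mean(tt,0),.251),tri(S,np.mean(top,0),T,np.mean(tt,0)))
bc=(np.array(s(176,303))+s(242,292))/2
print("bottom",onz(S,bc,.091))
r=np.array([.944,.331,0]);n=np.array([-.331,.944,0])
for z in(.251,.091):
  print([((pr(S,np.array([.551,.193,z])+.023*(i*r+j*n))-[310,110])*4+1.5).round(0).tolist() for i,j in((-1,-1),(-1,1),(1,1),(1,-1))])
E
```

```text
top scene [0.55957417 0.18827539 0.251     ] top view [0.54992915 0.19084563 0.251     ] (array([0.55240543, 0.19332426, 0.24669329]), np.float64(0.005362576582879678))
bottom [0.55493124 0.19361158 0.091     ]
[[181.0, 124.0], [203.0, 102.0], [258.0, 113.0], [238.0, 136.0]]
[[169.0, 302.0], [189.0, 277.0], [240.0, 290.0], [221.0, 316.0]]
```

The float is upright to about 2° and within about 4 mm of the plate's centre. Lowering.

```bash
python3 -m crank '[[0,-0.0043,0.0025,0,0,0,0.03],[0,-0.0104,0.006,0,0,0,0.03],[0,-0.0173,0.01,0,0,0,0.03],[0,-0.026,0.015,0,0,0,0.03],[0,-0.0346,0.02,0,0,0,0.03],[0,-0.0433,0.025,0,0,0,0.03],[0,-0.052,0.03,0,0,0,0.03],[0,-0.0589,0.034,0,0,0,0.03],[0,-0.0615,0.0355,0,0,0,0.03],[0,-0.0624,0.036,0,0,0,0.03]]'
python3 -m crank '[[0,-0.0004,0.00025,0,0,0,0.03],[0,-0.0009,0.0005,0,0,0,0.03],[0,-0.0013,0.00075,0,0,0,0.03],[0,-0.0017,0.001,0,0,0,0.03],[0,-0.0022,0.00125,0,0,0,0.03],[0,-0.0026,0.0015,0,0,0,0.03],[0,-0.003,0.00175,0,0,0,0.03],[0,-0.0035,0.002,0,0,0,0.03],[0,-0.0035,0.002,0,0,0,0.03],[0,-0.0035,0.002,0,0,0,0.03]]'
```

```text
clock: 18.65
position: [0.5662, 0.1959, 0.1283]
ee_rot: [120.0, 0.1, 109.0]
contact_force: [0.8, -0.2, -5.4]
grip_width: 0.045
clock: 19.65
position: [0.5664, 0.1959, 0.1252]
ee_rot: [119.9, 0.1, 109.0]
contact_force: [-0.2, -0.5, -5.5]
grip_width: 0.045
```

```bash
python3 -m crank '[[0,-0.0004,0.00025,0,0,0,0.03],[0,-0.0009,0.0005,0,0,0,0.03],[0,-0.0013,0.00075,0,0,0,0.03],[0,-0.0017,0.001,0,0,0,0.03],[0,-0.0022,0.00125,0,0,0,0.03],[0,-0.0026,0.0015,0,0,0,0.03],[0,-0.0026,0.0015,0,0,0,0.03],[0,-0.0026,0.0015,0,0,0,0.03],[0,-0.0026,0.0015,0,0,0,0.03],[0,-0.0026,0.0015,0,0,0,0.03]]'
```

```text
clock: 20.65
position: [0.5665, 0.1959, 0.1223]
ee_rot: [119.9, 0.1, 109.0]
contact_force: [-0.1, -0.3, -4.8]
grip_width: 0.0448
```

```bash
python3 -m crank '[[0,-0.0003,0.0002,0,0,0,0.03],[0,-0.0005,0.0003,0,0,0,0.03],[0,-0.0008,0.0005,0,0,0,0.03],[0,-0.001,0.0006,0,0,0,0.03],[0,-0.0013,0.00075,0,0,0,0.03],[0,-0.0013,0.00075,0,0,0,0.03],[0,-0.0013,0.00075,0,0,0,0.03],[0,-0.0013,0.00075,0,0,0,0.03],[0,-0.0013,0.00075,0,0,0,0.03],[0,-0.0013,0.00075,0,0,0,0.03]]'
```

```text
clock: 21.65
position: [0.5665, 0.1959, 0.1207]
ee_rot: [119.9, 0.1, 109.0]
contact_force: [-0.7, 1.0, -5.4]
grip_width: 0.0445
```

```bash
python3 -m crank '[[0,-0.0003,0.0002,0,0,0,0.03],[0,-0.0005,0.0003,0,0,0,0.03],[0,-0.0008,0.0005,0,0,0,0.03],[0,-0.001,0.0006,0,0,0,0.03],[0,-0.0013,0.00075,0,0,0,0.03],[0,-0.0013,0.00075,0,0,0,0.03],[0,-0.0013,0.00075,0,0,0,0.03],[0,-0.0013,0.00075,0,0,0,0.03],[0,-0.0013,0.00075,0,0,0,0.03],[0,-0.0013,0.00075,0,0,0,0.03]]'
```

```text
clock: 22.65
position: [0.5665, 0.1959, 0.1192]
ee_rot: [119.9, 0.1, 109.0]
contact_force: [-0.2, -0.5, -5.9]
grip_width: 0.045
```

```bash
python3 -m crank '[[0,-0.0003,0.0002,0,0,0,0.03],[0,-0.0005,0.0003,0,0,0,0.03],[0,-0.0008,0.0005,0,0,0,0.03],[0,-0.001,0.0006,0,0,0,0.03],[0,-0.0013,0.00075,0,0,0,0.03],[0,-0.0013,0.00075,0,0,0,0.03],[0,-0.0013,0.00075,0,0,0,0.03],[0,-0.0013,0.00075,0,0,0,0.03],[0,-0.0013,0.00075,0,0,0,0.03],[0,-0.0013,0.00075,0,0,0,0.03]]'
python3 - <<'E'
from bench import manip
from h import *
S=manip.read_camera("scene");np.savez("scene4.npz",**S)
print(manip.sense()["contact_force"],manip.sense()["moment"])
cv2.imwrite("pics/v.png",cv2.resize(S["image"][120:240,320:400,::-1],(400,600),interpolation=cv2.INTER_CUBIC))
E
```

```text
clock: 23.65
position: [0.567, 0.1961, 0.1189]
ee_rot: [119.8, 0.1, 109.0]
contact_force: [-3.8, -1.2, 5.8]
grip_width: 0.0449
[-3.68635947 -1.24360878  5.48737728] [-0.32600773  0.59870062  0.07468022]
```

View pics/v.png

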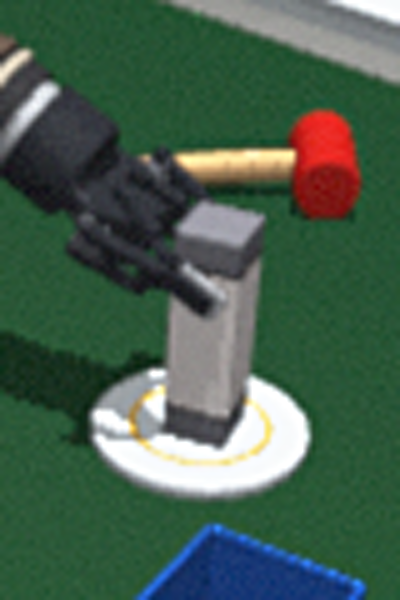

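Contact: Fz went from −5 to +5.8 N, and the float stands inside the yellow circle with its base at about (205,425). Releasing gently, then backing straight out along the tool.

```bash
python3 -m crank '[[0,0.0003,-0.0002,0,0,0,0.044],[0,0.0003,-0.0002,0,0,0,0.046],[0,0.0003,-0.0002,0,0,0,0.048],[0,0.0003,-0.0002,0,0,0,0.052],[0,0.0003,-0.0002,0,0,0,0.058],[0,0.0003,-0.0002,0,0,0,0.066],[0,0.0003,-0.0002,0,0,0,0.075],[0,0.0003,-0.0002,0,0,0,0.085],[0,0.0003,-0.0002,0,0,0,0.085],[0,0.0003,-0.0002,0,0,0,0.085]]' 20
python3 -m crank '[[0,0,-0.005,0,0,0,0.085],[0,0,-0.015,0,0,0,0.085],[0,0,-0.03,0,0,0,0.085],[0,0,-0.045,0,0,0,0.085],[0,0,-0.06,0,0,0,0.085],[0,0,-0.08,0,0,0,0.085],[0,0,-0.1,0,0,0,0.085],[0,0,-0.12,0,0,0,0.085],[0,0,-0.135,0,0,0,0.085],[0,0,-0.14,0,0,0,0.085]]'
python3 - <<'E'
from bench import manip
from h import *
print(manip.sense()["contact_force"],manip.sense()["joint_pos"])
for n in("scene","top"):
    c=manip.read_camera(n); np.savez(n+"5.npz",**c)
S,T=load("scene5"),load("top5")
a=S["image"][100:300,180:420,::-1];b=T["image"][110:310,130:370,::-1]
cv2.imwrite("pics/w.png",np.hstack([cv2.resize(x,(400,333),interpolation=cv2.INTER_CUBIC) for x in(a,b)]))
E
```

```text
clock: 24.7
position: [0.5664, 0.1959, 0.1181]
ee_rot: [119.9, 0.1, 109.0]
contact_force: [0.1, 0.3, 0.8]
grip_width: 0.0849
clock: 25.7
position: [0.4509, 0.1563, 0.1892]
ee_rot: [119.8, 0.1, 109.0]
contact_force: [-0.3, -0.3, 0.2]
grip_width: 0.0849
[-0.26596117 -0.2590599   0.20871126] [ 19.38202665 -40.4690884  -68.01567227   2.22561028  -0.41677902
   0.12306997]
```

View pics/w.png

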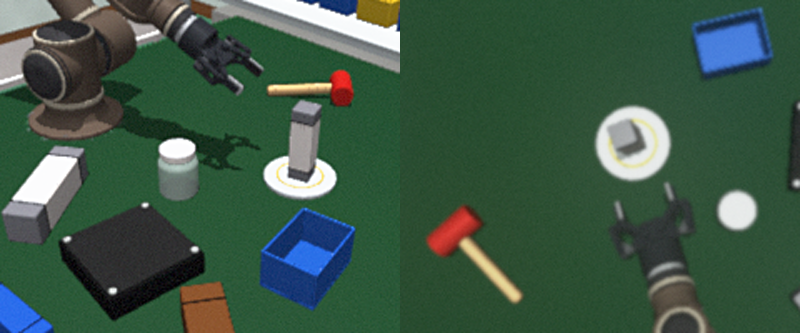

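The float stands alone on the plate, with its top face at (626,136) in the top half, and the bin, jar and mallet look untouched. One numeric check, then I hand in.

```bash
python3 - <<'E'
from bench import manip
from h import *
T,T0,S=load("top5"),load("top0"),load("scene5")
m=lambda im:(im.min(2)>100)&(im.max(2)<185)&(im.max(2)-im.min(2)<35)
k=blob(T,(258,182,278,201),m);r=cv2.minAreaRect(k);print(r,"top face centre",onz(T,r[0],.17),"plate T .5495 .1933")
d=cv2.absdiff(T["image"],T0["image"]).max(2)
for n,(x,y,X,Y) in dict(bin=(300,112,360,160),jar=(316,222,348,252),mallet=(140,230,210,296)).items(): print(n,d[y:Y,x:X].max(),(d[y:Y,x:X]>40).sum())
print(manip.sense()["clock"],manip.sense()["joint_velocities"].round(2)); print(manip.hand_in())
E
```

```text
((267.5, 191.0), (18.0, 19.0), 90.0) top face centre [0.54911336 0.17832055 0.17      ] plate T .5495 .1933
bin 16 0
jar 12 0
mallet 14 0
25.8 [-0.01  2.33 -0.05 -1.64 -0.04  0.04]
the job is handed in; nothing more can be done
None
```

The float is standing upright, heavy end down, on the aluminium plate, and the job was handed in at 25.8 s. My last check of how well it is centred failed.

- **Feeling the heavy end:** I gripped the float by its middle and lifted it level, about 60 mm clear of the block. The wrist showed about 0.2 Nm at 5.1 N, which puts the weight about 38 mm towards the far-left (+x,+y) end. I laid it down and let go.
- **Standing it up:** I took it again near the light end with the tool tilted 30°, turned it heavy end down and lowered it until it touched the plate. I then released it and backed off about 0.14 m.

Last checks:
- **Standing and contact:** the last pictures show it upright within the yellow circle, and the tool reads almost no force (0.2 N).
- **Other things:** the bin, jar and mallet show no image change from the start.
- **Centring, good before lowering:** it hung within about 4 mm of the plate's centre, about 2° from upright.
- **Centring, failed at the end:** the final mask filled its whole search window, so its reading of 15 mm off in y cannot be trusted. From the last picture by eye it is under about 1 cm off. I did not measure it again before handing in.
- **Heights:** the two-view heights came out 4–5 mm lower than stated for both the float top and the plate, and I used the stated heights. The contacts agreed to about 1 mm.

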